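# Tray a tea tin and clamp its lid shut

## Task

Stand the blue tea tin upright and flat in the green outgoing tray, and clamp its sprung lid shut: swing the wire bail over the keeper on the lid so that its bar sits in the keeper's channel, then press the red lever fully home, past centre, so that the latch holds the lid down by itself. Never tip the tin over, and leave the other things on the counter and in the tray where they are.

Things in the scene. Friction and masses are not known exactly. Their poses are not given: they have to be found in the camera images.
- tin_mid (a point): Centre of the blue tea tin with a brass band (loose, about 0.9 kg), 65 mm above its underside. 120 long (its x), 62 wide (its y); body 108 high, 130 with the lid. z up; -x points out of the latch face, which lies 60 mm from the centre. It can be gripped across its 62 mm width, body and lid alike; the lid hinges at the +x end.
- bail_bar (a point): Middle of the crossbar of the wire bail, the loop at the latch face. The bar lies along the tin's y, 5 mm thick, ending in two black beads (11 mm balls, 49 mm over both) that can be pinched end to end and pivot between the fingers. Its legs are 58 mm long and hinge on the lever's crank. The bail swings freely and starts tipped outward, 0.7 to 1.1 rad from upright, on a stop.
- keeper_seat (a point): Where the bar's centre lies when hooked: bottom of the channel of the steel keeper on the lid's front, 18 mm out from the latch face, 122 mm above the tin's underside with the lid shut (7 more when ajar; it moves with the lid). 24 mm wide: the legs pass either side. Its outer lip, 5.5 to 9.5 mm further out, rises 4 mm above this point; a backstop 5 mm further in rises 18 mm.
- lever_tip (a point): Outer end of the red lever handle (24 wide, 5 thick, 60 mm from its pivot). The pivot axis lies along the tin's y, 14 mm out from the latch face, 86 mm above the tin's underside. The bail hinges on a crank 22 mm from the pivot, 0.97 rad behind the handle (nearer the face when the handle is down).
- tin_lever (a joint): Angle of the red lever, rad: 0 is pressed home on its stop (handle sloping down and outward, 0.65 rad from straight down); it grows as the lever is raised, to 2.15; the handle's angle from straight down is 0.65 plus this. It stays where it is left. With the bail hooked, pressing the tip takes about 3 N; below about 0.25 it is past centre.
- tin_lid (a joint): Angle of the tin's lid, rad: 0 is shut; it springs up to about 0.055 (front edge 7 mm ajar) on its rubber seal unless the latch holds it.
- tray: Green plastic outgoing tray, fixed, 240 (its x) by 220 (its y), walls 5 thick and 18 high, floor 5 thick. Origin at the centre of its underside, z up.
- caddy_green: Green round caddy, diameter 56, 78 high, standing in the tray near its +x wall (60 to 80 mm from the centre). Origin at the centre of its underside. Leave it alone.
- caddy_red: Red round caddy, diameter 70, 104 high, on the counter. Leave it alone.
- caddy_brass: Brass round caddy, diameter 64, 89 high, on the counter. Leave it alone.
- tape_roll: Yellow roll of tape lying flat, diameter 100, 24 high. Leave it alone.
- stamp: Small wooden hand stamp standing upright between tin and tray, diameter 36, 66 high. Leave it alone.
- scoop: Wooden scoop lying flat, 160 long. Leave it alone.
- carton_small: Small brown carton, 100 by 140, 70 high. Leave it alone.

How it is judged:
By the outcome, as a careful person would: the job done as asked, in the order asked, and still so for the second after the job is handed in, with the robot touching nothing.
It also fails if it takes over 58 s, if anything falls off the work surface, if the arm or the gripper's body presses on something with over 40 N, if the wrist force passes 120 N, or if a joint passes its speed limit or range.

## Robot

A 6-joint arm with a two-finger parallel gripper is mounted at the origin on the work surface. World frame = base frame: x ahead of the robot, y to its left, z up, the work surface at z = 0. Lengths are in m, angles in rad, forces in N, time in s.
With the tool pointing down it reaches from about 0.275 to 0.75 m from the base axis. Payload 10.2 kg.
Tool frame: the origin (TCP) lies midway between the tips of the shut fingers; the grasp point (between the pads) lies 19 mm behind it; z points along the fingers, y is the direction in which the jaws open and shut (so a half turn about z gives the same grasp; the last joint's range is limited). The gripper opens to 88 mm and grips with 3 to 60 N. Pads are 18 mm wide; open, the fingers measure 123 mm over their backs; the gripper's body (75 mm by 187 mm) begins 45 mm behind the grasp point.
Start: joints at [1.108, 0.313, 1.498, -0, 1.331, -0.223], TCP at [0.125, 0.51, 0.239] pointing down, gripper open.
Joint ranges: [-2.94, 2.94], [-0.97, 2.17], [0.19, 2.56], [-1.23, 4.37], [0.02, 3.11], [-2.88, 2.88]. Speed limits (rad/s): [2.39, 2.39, 3.01, 3.14, 3.14, 3.14].

## Interface

Orientations are given as a rotation vector (axis times angle).
In Python, from bench import manip gives the robot as it stands. The module is installed in compiled form; this text tells all that it offers.
- The arm moves only by the tool servo_tool, never from a script. Its argument "plan" is a list of rows, each an object with "angular": the turn, a rotation vector about the tool's x, y, z in degrees, a list of three; "linear": the shift along the tool's x, y, z in cm, a list of three; "hand": the opening, from 0 (shut) to 1 (fully open). A call has 1 to 12 rows; each row shifts and turns the commanded pose from where the row before left it, along the tool's axes as they then stand; what a row does not reach is not made up. A row lasts 1/12 s, in which the tool goes at most 41.7 mm and 7.16 degrees, less where a joint would pass 70% of its speed; a pose out of reach is approached as far as the arm can. A call with a gripper value outside its range is refused whole. The fingers move at their own pace and stop on an object; the grip force is fixed at half the most. Time passes only in rows, so rows that do not move let the fingers close. It gives the time, the measured TCP pose, the force and the opening at its end, in the units of the state.
- manip.read_state(): the state, without advancing time (a new reading comes with each control period).
- manip.grab_frame(name): name is "scene" or "side" or "wrist"; returns the picture (384x512x3 uint8, blue, green, red); there is no depth.
- manip.calibration(name): a dict with "fx", "fy", "cx", "cy" (pixels), "k1" (the pictures are not rectified: a ray, as slopes to the right and down, at radius r is drawn at 1 + k1 r^2 times it, then the intrinsics apply), "R" (3x3) and "t" (3): a world point X has camera coordinates R X + t; the wrist camera has in their place "tool_from_camera" (4x4, takes a point from camera to tool coordinates, whose origin is the TCP and whose axes are the flange's). Camera axes: x right, y down, z forward; pixel columns grow to the right and rows downward; lengths in m; the calibration is good to about 2 mm. A picture is of the moment at which its call begins: read the wrist's pose just before it. calibration takes no time and is no camera call.
- manip.hand_in(): hands the job in, once; it reports no verdict.
The state is a dict: "t": time; "joints": joint angles; "qvel": joint speeds; "effort": joint torques, N m; "position": TCP position; "orientation": TCP orientation; "ft_force": force on the tool from outside, world axes, zero at the start; "wrist_torque": the same for the moment, N m; "grip_width": finger opening in m.
Only numpy, scipy, OpenCV 4.12 (cv2) and the standard library are available. Lean on these libraries where they do the work, as an engineer would, in place of code of your own. Each camera call takes 0.05 s, during which the arm holds its last target. There are 200 camera calls.

## Working session

There is one attempt and no reset: what is moved stays moved. The work goes in short steps, Python scripts to look and compute and a tool call to move; the robot and the scene stay as the last step left them, time stands still between calls to the robot, and variables do not carry over. Pictures are saved under pics/ and viewed, about 8 in all and at most 12, crops included, and the job is handed in when it is done.

Besides the shell and the picture viewer there is one more tool, called after "Request:" as name([rows], argument=value, ...), one row to a line, values as JSON. servo_tool: Moves the arm, as the interface text tells. Its arguments: {"type":"object","properties":{"plan":{"type":"array"}},"required":["plan"]}

```bash
mkdir -p pics
cat > h.py <<'E'
import numpy as np, cv2
from scipy.spatial.transform import Rotation as Rot
from bench import manip
def cam(name, st=None):
    c=manip.calibration(name)
    if 'R' in c: R=np.array(c['R']);t=np.array(c['t']); 
    else:
        st=st or manip.read_state()
        T=np.eye(4);T[:3,:3]=Rot.from_rotvec(st['orientation']).as_matrix();T[:3,3]=st['position']
        M=np.linalg.inv(T@np.array(c['tool_from_camera']));R=M[:3,:3];t=M[:3,3]
    return c,R,t
def ray(cm,px):
    c,R,t=cm
    K=np.array([[c['fx'],0,c['cx']],[0,c['fy'],c['cy']],[0,0,1.]])
    u=cv2.undistortPoints(np.array([[px]],float),K,np.array([c['k1'],0,0,0.]))[0,0]
    d=R.T@np.array([u[0],u[1],1]);return -R.T@t,d/np.linalg.norm(d)
def onz(cm,px,z):
    o,d=ray(cm,px);return o+d*(z-o[2])/d[2]
def tri(rs):
    A=np.zeros((3,3));b=np.zeros(3)
    for o,d in rs:
        P=np.eye(3)-np.outer(d,d);A+=P;b+=P@o
    x=np.linalg.solve(A,b);return x,[np.linalg.norm((np.eye(3)-np.outer(d,d))@(x-o)) for o,d in rs]
def proj(cm,X):
    c,R,t=cm;p=R@np.asarray(X,float)+t;s=p[:2]/p[2];s=s*(1+c['k1']*(s@s));return [c['fx']*s[0]+c['cx'],c['fy']*s[1]+c['cy']]
E
python3 - <<'E'
from h import *
st=manip.read_state();print(st['t'],st['position'],st['orientation'],st['grip_width'])
for n in ['scene','side','wrist']: cv2.imwrite(f'pics/{n}0.png',manip.grab_frame(n))
im=[cv2.imread(f'pics/{n}0.png') for n in ['scene','side']]
cv2.imwrite('pics/both.png',np.vstack(im)[:, :])
for n in ['scene','side']: 
  c,R,t=cam(n);print(n,-R.T@t,R[2],c['fx'],c['k1'])
print(manip.calibration('wrist')['tool_from_camera'])
E
```

```text
0.0 [0.12459422 0.50975579 0.23818467] [-3.75734758e-01 -3.11863495e+00  1.82849964e-03] 0.08815245607289085
scene [ 0.95060826 -0.31277139  0.8892964 ] [-0.43640286  0.41719205 -0.79718463] 373.15046531135505 -0.05593381345623291
side [-0.04958744 -0.55303261  0.91800072] [ 0.48000175  0.54823052 -0.68486613] 359.7947583054203 -0.10035773081804737
[[-6.17062945e-04 -9.50167750e-01 -3.11738458e-01  7.95183380e-02]
 [ 9.99999704e-01 -7.29365103e-04  2.43654365e-04  1.75563641e-04]
 [-4.58883673e-04 -3.11738216e-01  9.50167919e-01 -1.46552114e-01]
 [ 0.00000000e+00  0.00000000e+00  0.00000000e+00  1.00000000e+00]]
```

View pics/scene0.png

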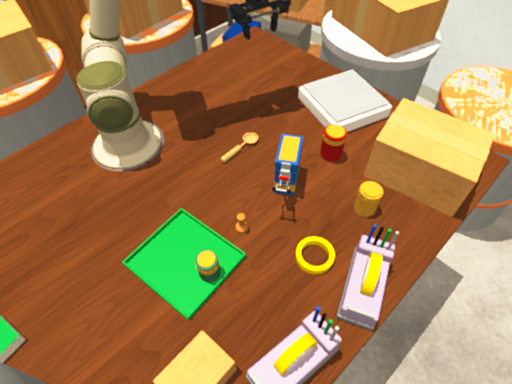

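View pics/side0.png

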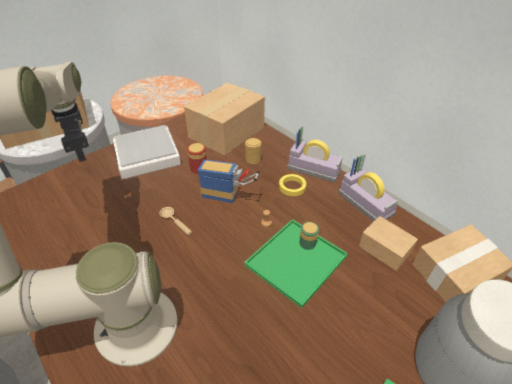

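The scene view shows the blue tin at about (288,165), with the latch facing down-image, the stamp at (241,224), the tray at (185,262) and the green caddy at (207,263). Both views agree.

Run:
```python
from h import *
for n,zs in (('scene',0.018),('side',0.018)):
    im=cv2.imread(f'pics/{n}0.png');cm=cam(n);h=cv2.cvtColor(im,cv2.COLOR_BGR2HSV)
    m=cv2.inRange(h,(50,150,80),(75,255,255));cs,_=cv2.findContours(m,0,2);c=max(cs,key=cv2.contourArea)
    q=cv2.approxPolyDP(cv2.convexHull(c),8,True)[:,0];P=np.array([onz(cm,p,zs) for p in q]);print(n,q.tolist(),P.round(3).tolist(),P.mean(0).round(3),np.linalg.norm(P-np.roll(P,1,0),axis=1).round(3))
    m=cv2.inRange(h,(100,120,50),(125,255,255));cs,_=cv2.findContours(m,0,2)
    for c in cs:
        if cv2.contourArea(c)>40:x=cv2.boundingRect(c);print(' blue',x,onz(cm,(x[0]+x[2]/2,x[1]+x[3]/2),.06).round(3))
a=cv2.imread('pics/scene0.png')[120:225,250:350];b=cv2.imread('pics/side0.png')[145:250,190:290]
f=lambda x:cv2.resize(x,None,fx=4,fy=4,interpolation=2)
cv2.imwrite('pics/crop.png',np.hstack([f(a),f(b)]))
for n,p,z in (('scene',(207,256),.078),('side',(310,229),.078),('scene',(241,216),.066),('side',(266.5,212),.066),('scene',(335,128),.104),('side',(197,149),.104),('scene',(316,255),.02)):print(n,p,onz(cam(n),p,z).round(3))
```

```text
scene [[181, 208], [245, 254], [188, 319], [123, 263]] [[0.355, -0.04, 0.018], [0.592, -0.011, 0.018], [0.623, -0.226, 0.018], [0.388, -0.256, 0.018]] [ 0.49  -0.133  0.018] [0.219 0.238 0.217 0.237]
 blue (275, 134, 28, 50) [0.47  0.289 0.06 ]
 blue (223, 21, 21, 20) [-0.196  0.67   0.06 ]
 blue (248, 20, 13, 8) [-0.174  0.774  0.06 ]Traceback (most recent call last):
  File "<stdin>", line 4, in <module>
ValueError: max() iterable argument is empty
```

Run:
```python
from h import *
a=cv2.imread('pics/scene0.png')[120:225,250:350];b=cv2.imread('pics/side0.png')[145:250,190:290]
f=lambda x:cv2.resize(x,None,fx=4,fy=4,interpolation=2)
cv2.imwrite('pics/crop.png',np.hstack([f(a),f(b)]))
for n,p,z in (('scene',(207,256),.078),('side',(310,229),.078),('scene',(241,216),.066),('side',(266.5,212),.066),('scene',(335,128),.104),('side',(197,149),.104),('scene',(316,255),.02)):print(n,p,onz(cam(n),p,z).round(3))
```

```text
scene (207, 256) [ 0.556 -0.102  0.078]
side (310, 229) [ 0.56  -0.111  0.078]
scene (241, 216) [0.522 0.043 0.066]
side (266.5, 212) [0.515 0.04  0.066]
scene (335, 128) [0.508 0.452 0.104]
side (197, 149) [0.513 0.433 0.104]
scene (316, 255) [0.726 0.117 0.02 ]
```

View pics/crop.png

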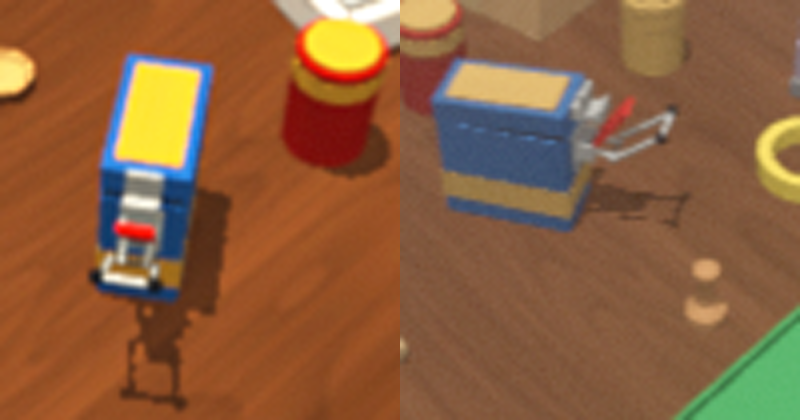

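Run:
```python
from h import *
S=cam('scene');D=cam('side')
for n,q,z in ((S,[(130,55),(212,65),(192,182),(103,168)],.133),(D,[(455-400,60),(585-400,72),(168,110),(33,97)],.133)):
    o=np.array((250,120) if n is S else (190,145))
    P=np.array([onz(n,np.array(p)/4+o,z) for p in q]);print(P.round(3).tolist(),P.mean(0).round(3),np.linalg.norm(P-np.roll(P,1,0),axis=1).round(3))
    if n is S:
        v=(P[0]+P[1]-P[2]-P[3]);print('yaw +x',np.arctan2(v[1],v[0]))
    else:
        v=P[0]+P[3]-P[1]-P[2];print('yaw',np.arctan2(v[1],v[0]))
so=np.array((250,120));do=np.array((190,145))
# beads
for s,d in (((97,276),(262,140)),((155,284),(272,110))):
    print(tri([ray(S,np.array(s)/4+so),ray(D,np.array(d)/4+do)]))
st=manip.read_state();R=Rot.from_rotvec(st['orientation']).as_matrix();print(R.round(3))
```

```text
[[0.432, 0.296, 0.133], [0.481, 0.33, 0.133], [0.546, 0.235, 0.133], [0.494, 0.202, 0.133]] [0.488 0.266 0.133] [0.113 0.06  0.115 0.061]
yaw +x 2.1639175307167173
[[0.474, 0.327, 0.133], [0.55, 0.238, 0.133], [0.507, 0.207, 0.133], [0.43, 0.297, 0.133]] [0.49  0.268 0.133] [0.053 0.117 0.053 0.118]
yaw 2.2819519552067824
(array([0.55081166, 0.13704871, 0.12174582]), [np.float64(0.0010491922907755673), np.float64(0.001049192290775656)])
(array([0.58211844, 0.1592533 , 0.12275061]), [np.float64(0.00027637522806590035), np.float64(0.0002763752280659082)])
[[-0.971  0.238 -0.   ]
 [ 0.238  0.971 -0.001]
 [ 0.    -0.001 -1.   ]]
```

Left crop (scene) and right crop (side) agree. The tin centre is about (0.489, 0.267) with +x yaw about 2.19, the lever is raised, and the bail bar is about 82 mm out and 122 mm up. I'm moving above the tin for a closer wrist look.

Request:
servo_tool([
  {"angular":[0,0,0],"linear":[-3.7,-1.35,0],"hand":1},
  {"angular":[0,0,0],"linear":[-3.7,-1.35,0],"hand":1},
  {"angular":[0,0,0],"linear":[-3.7,-1.35,0],"hand":1},
  {"angular":[0,0,0],"linear":[-3.7,-1.35,0],"hand":1},
  {"angular":[0,0,0],"linear":[-3.7,-1.35,0],"hand":1},
  {"angular":[0,0,0],"linear":[-3.7,-1.35,0],"hand":1},
  {"angular":[0,0,0],"linear":[-3.7,-1.35,0],"hand":1},
  {"angular":[0,0,0],"linear":[-3.7,-1.35,0],"hand":1},
  {"angular":[0,0,0],"linear":[-3.7,-1.35,0],"hand":1},
  {"angular":[0,0,0],"linear":[-3.7,-1.35,0],"hand":1},
  {"angular":[0,0,0],"linear":[-3.7,-1.35,0],"hand":1},
])

```text
t: 1.07
position: [0.4861, 0.2676, 0.2386]
orientation: [-0.376, -3.119, 0.0]
ft_force: [0.2, 0.4, -0.3]
grip_width: 0.0883
```

Request:
servo_tool([
  {"angular":[0,0,6.8],"linear":[0,0,0],"hand":1},
  {"angular":[0,0,6.8],"linear":[0,0,0],"hand":1},
  {"angular":[0,0,6.8],"linear":[0,0,0],"hand":1},
  {"angular":[0,0,6.8],"linear":[0,0,0],"hand":1},
  {"angular":[0,0,6.8],"linear":[0,0,0],"hand":1},
  {"angular":[0,0,6.8],"linear":[0,0,0],"hand":1},
  {"angular":[0,0,0],"linear":[0,0,0],"hand":1},
])

```text
t: 1.65
position: [0.4847, 0.269, 0.2385]
orientation: [-1.445, -2.789, 0.001]
ft_force: [0.3, 0.4, 0.5]
grip_width: 0.0879
```

Run:
```python
from h import *
st=manip.read_state();im=manip.grab_frame('wrist');cv2.imwrite('pics/w1.png',im);import json
json.dump({k:np.array(v).tolist() for k,v in st.items()},open('w1.json','w'))
print(st['t'],st['position'],Rot.from_rotvec(st['orientation']).as_matrix().round(3),st['joints'])
```

```text
1.65 [0.48471671 0.26901954 0.23845457] [[-0.577  0.817 -0.001]
 [ 0.817  0.577 -0.   ]
 [ 0.    -0.001 -1.   ]] [ 2.95307413e-01  3.78328227e-01  1.40727412e+00  2.22321136e-05
  1.35654825e+00 -3.19278638e-01]
```

View pics/w1.png

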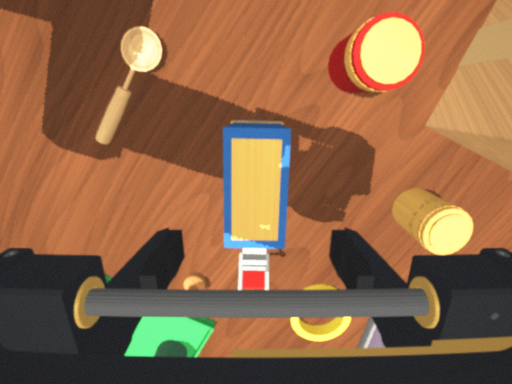

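The wrist view shows the lid as a blue rectangle, corners about (223,127), (291,127), (286,248), (224,248). It is clear of its neighbours, with the red lever tip at (254,281).

Run:
```python
from h import *;import json
st=json.load(open('w1.json'));W=cam('wrist',st)
im=cv2.imread('pics/w1.png');h=cv2.cvtColor(im,cv2.COLOR_BGR2HSV);m=cv2.inRange(h,(100,150,60),(125,255,255))
m=cv2.morphologyEx(m,cv2.MORPH_CLOSE,np.ones((9,9)));m[255:]=0
cs,_=cv2.findContours(m,0,2);c=max(cs,key=cv2.contourArea);q=cv2.approxPolyDP(cv2.convexHull(c),6,True)[:,0];print(q.tolist())
for zz in (.13,.137):print(cv2.boxPoints(cv2.minAreaRect(np.array([onz(W,p,zz)[:2] for p in c[:,0]],np.float32))).round(4).tolist())
q4=[(223,127.5),(291,127.5),(286,248.5),(223.5,248.5)]
P=np.array([onz(W,p,z) for p,z in zip(q4,(.13,.13,.137,.137))]);print(P.round(4).tolist(),P.mean(0),np.linalg.norm(P-np.roll(P,1,0),axis=1))
v=P[0]+P[1]-P[2]-P[3];print(np.arctan2(v[1],v[0]))
R=Rot.from_rotvec(st['orientation']).as_matrix();print('tool delta',R.T@(P.mean(0)-st['position']), 'tooly',np.arctan2(R[1,1],R[0,1]))
```

```text
[[225, 127], [289, 129], [283, 247], [226, 245]]
[[0.4260999858379364, 0.30219998955726624], [0.4959999918937683, 0.1979999989271164], [0.5465999841690063, 0.23190000653266907], [0.4767000079154968, 0.3361000120639801]]
[[0.42649999260902405, 0.30309998989105225], [0.4943999946117401, 0.20180000364780426], [0.5436000227928162, 0.23479999601840973], [0.4756999909877777, 0.335999995470047]]
[[0.428, 0.2988, 0.13], [0.4786, 0.3345, 0.13], [0.547, 0.2353, 0.137], [0.4947, 0.1985, 0.137]] [0.48705697 0.26677586 0.1335    ] [0.12070975 0.06192891 0.12067924 0.06391943]
2.1662108150426813
tool delta [-0.00320309  0.00067317  0.10495361] tooly 0.6145813692646378
```

Request:
servo_tool([
  {"angular":[0,0,1],"linear":[-0.3,0.1,1.5],"hand":1},
  {"angular":[0,0,0],"linear":[0,0,3],"hand":1},
  {"angular":[0,0,0],"linear":[0,0,3],"hand":1},
  {"angular":[0,0,0],"linear":[0,0,3],"hand":1},
  {"angular":[0,0,0],"linear":[0,0,3],"hand":1},
  {"angular":[0,0,0],"linear":[0,0,2.2],"hand":1},
  {"angular":[0,0,0],"linear":[0,0,0],"hand":0.5},
  {"angular":[0,0,0],"linear":[0,0,0],"hand":0.5},
  {"angular":[0,0,0],"linear":[0,0,0],"hand":0.5},
  {"angular":[0,0,0],"linear":[0,0,0],"hand":0.5},
  {"angular":[0,0,0],"linear":[0,0,0],"hand":0.5},
])

```text
t: 2.62
position: [0.4874, 0.2673, 0.0828]
orientation: [1.462, 2.78, 0.001]
ft_force: [-3.0, -2.6, 6.8]
grip_width: 0.0616
```

Request:
servo_tool([
  {"angular":[0,0,0],"linear":[0,0,-0.7],"hand":0.4},
  {"angular":[0,0,0],"linear":[0,0,-1.2],"hand":0.4},
  {"angular":[0,0,2],"linear":[0,0,-1.5],"hand":0.4},
  {"angular":[0,0,4],"linear":[0,0,-1.6],"hand":0.4},
  {"angular":[0,0,5],"linear":[0,0,-1.6],"hand":0.4},
  {"angular":[0,0,5],"linear":[0,0,-1.5],"hand":0.4},
  {"angular":[0,0,5],"linear":[0,0,-1.2],"hand":0.4},
  {"angular":[0,0,4],"linear":[0,0,-0.8],"hand":0.4},
  {"angular":[0,0,2],"linear":[0,0,-0.4],"hand":0.4},
  {"angular":[0,0,0],"linear":[-0.7,-0.2,0],"hand":0.4},
  {"angular":[0,0,0],"linear":[-1.4,-0.3,0],"hand":0.4},
  {"angular":[0,0,0],"linear":[-2,-0.5,0],"hand":0.4},
])

```text
t: 3.62
position: [0.4821, 0.2251, 0.1861]
orientation: [-2.068, -2.364, 0.001]
ft_force: [-1.0, -0.9, -8.3]
grip_width: 0.0618
```

Request:
servo_tool([
  {"angular":[0,0,0],"linear":[-2.6,-0.7,0],"hand":0.4},
  {"angular":[0,0,0],"linear":[-3,-0.8,0],"hand":0.4},
  {"angular":[0,0,0],"linear":[-3.2,-0.8,0],"hand":0.4},
  {"angular":[0,0,0],"linear":[-3.3,-0.8,0],"hand":0.4},
  {"angular":[0,0,0],"linear":[-3.3,-0.8,0],"hand":0.4},
  {"angular":[0,0,0],"linear":[-3.3,-0.8,0],"hand":0.4},
  {"angular":[0,0,0],"linear":[-3.3,-0.8,0],"hand":0.4},
  {"angular":[0,0,0],"linear":[-3.2,-0.8,0],"hand":0.4},
  {"angular":[0,0,0],"linear":[-3,-0.8,0],"hand":0.4},
  {"angular":[0,0,0],"linear":[-2.5,-0.7,0],"hand":0.4},
  {"angular":[0,0,0],"linear":[-1.8,-0.5,0],"hand":0.4},
  {"angular":[0,0,0],"linear":[-1,-0.3,0],"hand":0.4},
])

```text
t: 4.62
position: [0.44, -0.1201, 0.1864]
orientation: [-2.073, -2.36, 0.001]
ft_force: [-0.5, -0.3, -9.3]
grip_width: 0.0619
```

Run:
```python
from h import *
st=manip.read_state()
R=Rot.from_rotvec(st['orientation']).as_matrix();print(st['t'],st['position'],st['grip_width'],st['ft_force'],'tooly',np.arctan2(R[1,1],R[0,1]))
print(R.T@(np.array([.439,-.129,0])-st['position']))
a=manip.grab_frame('scene');b=manip.grab_frame('side');cv2.imwrite('pics/s2.png',a);cv2.imwrite('pics/d2.png',b)
f=lambda x:cv2.resize(x,None,fx=2,fy=2,interpolation=2)
cv2.imwrite('pics/c2.png',np.hstack([f(a[150:350,80:280]),f(b[150:350,200:400])]))
```

```text
4.6167 [ 0.4400133  -0.12009685  0.18644199] 0.061924293619127255 [-0.45066603 -0.27571993 -9.25806772] tooly 0.1295355877794287
[-0.00868869 -0.00201096  0.18644402]
```

View pics/c2.png

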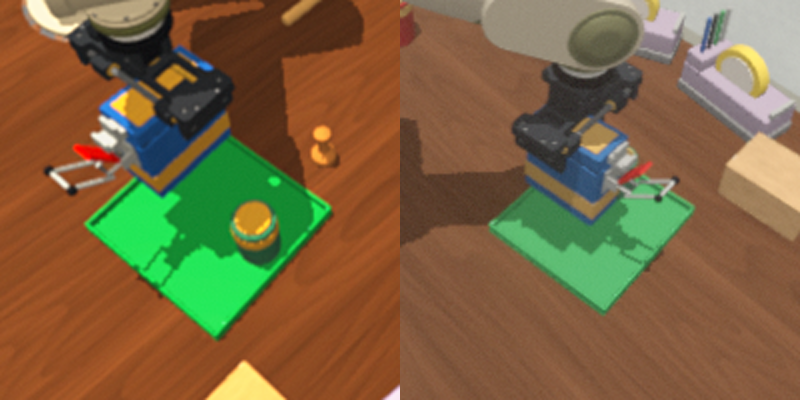

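The views show the tin held level over the tray, left of the caddy, with its latch pointing away. I'm lowering it.

Request:
servo_tool([
  {"angular":[0,0,0],"linear":[-0.3,-0.1,0.8],"hand":0.4},
  {"angular":[0,0,0],"linear":[-0.3,-0.1,1.3],"hand":0.4},
  {"angular":[0,0,0.4],"linear":[-0.2,0,1.5],"hand":0.4},
  {"angular":[0,0,0],"linear":[0,0,1.5],"hand":0.4},
  {"angular":[0,0,0],"linear":[0,0,1.5],"hand":0.4},
  {"angular":[0,0,0],"linear":[0,0,1.3],"hand":0.4},
  {"angular":[0,0,0],"linear":[0,0,0.9],"hand":0.4},
  {"angular":[0,0,0],"linear":[0,0,0.5],"hand":0.4},
  {"angular":[0,0,0],"linear":[0,0,0.3],"hand":0.4},
  {"angular":[0,0,0],"linear":[0,0,0.2],"hand":0.4},
  {"angular":[0,0,0],"linear":[0,0,0],"hand":0.4},
])

```text
t: 5.63
position: [0.4402, -0.1262, 0.0888]
orientation: [2.08, 2.354, 0.0]
ft_force: [0.1, 0.2, -9.2]
grip_width: 0.0618
```

Request:
servo_tool([
  {"angular":[0,0,0],"linear":[0,0,0.1],"hand":0.4},
  {"angular":[0,0,0],"linear":[0,0,0.05],"hand":0.4},
  {"angular":[0,0,0],"linear":[0,0,0],"hand":0.4},
])

```text
t: 5.88
position: [0.4403, -0.1264, 0.0879]
orientation: [2.08, 2.353, 0.0]
ft_force: [-1.2, 2.2, -1.5]
grip_width: 0.0618
```

Contact: the load has come off the wrist. I'm opening the gripper and rising straight up.

Request:
servo_tool([
  {"angular":[0,0,0],"linear":[0,0,0],"hand":1},
  {"angular":[0,0,0],"linear":[0,0,0],"hand":1},
  {"angular":[0,0,0],"linear":[0,0,0],"hand":1},
  {"angular":[0,0,0],"linear":[0,0,0],"hand":1},
  {"angular":[0,0,0],"linear":[0,0,-1.5],"hand":1},
  {"angular":[0,0,0],"linear":[0,0,-3],"hand":1},
  {"angular":[0,0,0],"linear":[0,0,-4],"hand":1},
  {"angular":[0,0,0],"linear":[0,0,-3.5],"hand":1},
  {"angular":[0,0,0],"linear":[0,0,-2],"hand":1},
  {"angular":[0,0,0],"linear":[0,0,0],"hand":1},
])

```text
t: 6.72
position: [0.4415, -0.1271, 0.2316]
orientation: [2.075, 2.348, 0.002]
ft_force: [0.5, -0.8, -0.4]
grip_width: 0.0879
```

Run:
```python
from h import *;import json
st=manip.read_state()
json.dump({k:np.array(v).tolist() for k,v in st.items()},open('w3.json','w'))
w=manip.grab_frame('wrist');a=manip.grab_frame('scene');b=manip.grab_frame('side')
for n,i in zip('wsd',(w,a,b)):cv2.imwrite(f'pics/{n}3.png',i)
print(st['t'],st['position'],st['grip_width'])
# expected tin pose
C=np.array([.4403,-.1264,.005]);y=.123+1.5708-.0;X=-np.array([np.cos(y),np.sin(y),0])  # outwards
for n in('scene','side'):
  print(n,[np.round(proj(cam(n),C+X*(.06+o)+np.array([0,0,h])),1).tolist() for o,h in((.018,.129),(.082,.122),(.034,.142))])
f=lambda x,k:cv2.resize(x,None,fx=k,fy=k,interpolation=2)
cv2.imwrite('pics/c3.png',np.hstack([f(a[200:300,70:170],4),f(b[200:300,265:365],4)]))
```

```text
6.7167 [ 0.44151842 -0.12709998  0.23155076] 0.08792707218787492
scene [[141.8, 243.2], [121.4, 263.9], [135.1, 245.1]]
side [[309.6, 255.2], [328.9, 269.8], [315.0, 255.4]]
```

View pics/c3.png

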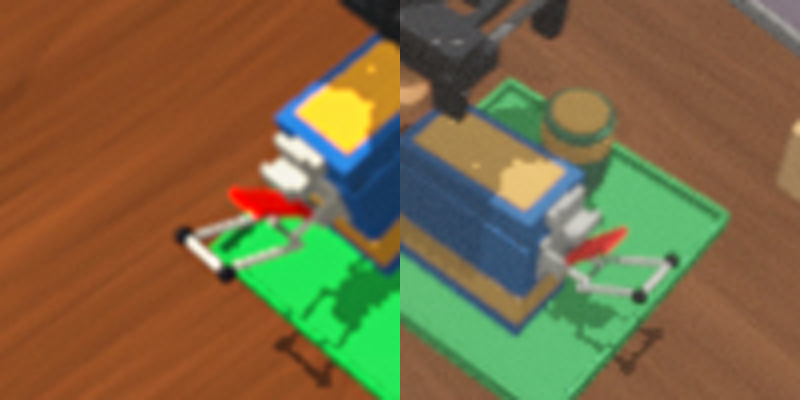

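The crop shows the tin standing in the tray. The beads are at scene (116,259) and (126.5,268.3) and at side (325,274) and (333,265). The red lever tip is at scene (129,249.5) and side (320,258.8).

```bash
cat > t.py <<'E'
from h import *
Cc=np.array([.4403,-.1264,.005]);yw=.123+np.pi/2
X=np.array([np.cos(yw),np.sin(yw),0]);Y=np.array([-X[1],X[0],0])
def loc(p): p=np.asarray(p)-Cc; return np.array([-(p@X)-.06,p@Y,p[2]])  # out, lateral, height
def wld(o,l,h): return Cc-X*(.06+o)+Y*l+np.array([0,0,h])
def go(p,st=None):
    st=st or manip.read_state();R=Rot.from_rotvec(st['orientation']).as_matrix();return (R.T@(np.asarray(p)-st['position'])*100).round(2)
E
python3 - <<'E'
from t import *;import json
S=cam('scene');D=cam('side')
f=lambda s,d:(lambda r:(r[0].round(4),(loc(r[0])*1e3).round(1),np.round(r[1],4)))(tri([ray(S,s),ray(D,d)]))
for s,d in (((116,259),(325,274)),((126.5,268.3),(333,265)),((116,259),(333,265)),((126.5,268.3),(325,274)),((129,249.5),(320,258.8))):print(s,f(s,d))
# lid corner front in scene: two top front corners
for s,d in (((277/4+70,115/4+200),None),((348/4+70,172/4+200),None)):
    print((loc(onz(S,s,.142))*1e3).round(1))
for d in ((583-400)/4+265,174/4+200),((520-400)/4+265,222/4+200):print((loc(onz(D,d,.142))*1e3).round(1))
st=json.load(open('w3.json'))
W=cam('wrist',st);im=cv2.imread('pics/w3.png');h=cv2.cvtColor(im,cv2.COLOR_BGR2HSV);m=cv2.inRange(h,(100,150,50),(125,255,255))
m=cv2.morphologyEx(m,cv2.MORPH_CLOSE,np.ones((9,9)));cs,_=cv2.findContours(m,0,2);c=max(cs,key=cv2.contourArea);print(cv2.approxPolyDP(cv2.convexHull(c),6,True)[:,0].tolist())
for p in cv2.approxPolyDP(cv2.convexHull(c),6,True)[:,0]: print((loc(onz(W,p,.14))*1e3).round(1))
E
```

```text
(116, 259) (array([ 0.4391, -0.2697,  0.1282]), array([ 82.1,  18.8, 123.2]), array([0.0001, 0.0001]))
(126.5, 268.3) (array([ 0.4765, -0.2651,  0.1287]), array([ 82.1, -18.9, 123.7]), array([0.0001, 0.0001]))
(116, 259) (array([ 0.4583, -0.273 ,  0.1558]), array([ 87.7,   0.2, 150.8]), array([0.002, 0.002]))
(126.5, 268.3) (array([ 0.4573, -0.2613,  0.0991]), array([76. , -0.3, 94.1]), array([0.0019, 0.0019]))
(129, 249.5) (array([ 0.4527, -0.2364,  0.1484]), array([ 50.7,   1.2, 143.4]), array([0.0001, 0.0001]))
[ -2.7  29.7 137. ]
[ -2.6 -32.6 137. ]
[ -0.3 -29.1 137. ]
[ -7.6  32.5 137. ]
[[288, 124], [284, 247], [223, 247], [219, 125]]
[-120.9  -30.1  135. ]
[ -3.1 -30.4 135. ]
[ -3.4  29.4 135. ]
[-120.1   28.3  135. ]
```

Request:
servo_tool([
  {"angular":[0,0,0],"linear":[-2,0,0],"hand":1},
  {"angular":[0,0,0],"linear":[-3.5,-0.1,0],"hand":1},
  {"angular":[0,0,0],"linear":[-3.6,0,0],"hand":1},
  {"angular":[0,0,0],"linear":[-3,0,0],"hand":1},
  {"angular":[0,0,0],"linear":[-2,0,1],"hand":1},
  {"angular":[0,0,0],"linear":[0,0,3],"hand":1},
  {"angular":[0,0,0],"linear":[0,0,3],"hand":1},
  {"angular":[0,0,0],"linear":[0,0,2.5],"hand":1},
  {"angular":[0,0,0],"linear":[0,0,1.6],"hand":1},
  {"angular":[0,0,0],"linear":[0,0,0],"hand":1},
])

```text
t: 7.7
position: [0.4544, -0.2647, 0.1114]
orientation: [-2.075, -2.347, -0.0]
ft_force: [-0.5, 0.2, 0.6]
grip_width: 0.0882
```

Run:
```python
from t import *
st=manip.read_state();print(st['t'],st['position'],loc(st['position']),st['ft_force'])
print(go([.4578,-.2674,.1125]))
```

```text
7.7 [ 0.45442294 -0.26468     0.11144905] [0.07896805 0.00294935 0.10644905] [-0.48038984  0.17510766  0.60107508]
[-0.31  0.3  -0.11]
```

Request:
servo_tool([
  {"angular":[0,0,0],"linear":[-0.3,0.3,-0.1],"hand":1},
  {"angular":[0,0,0],"linear":[0,0,0],"hand":0.62},
  {"angular":[0,0,0],"linear":[0,0,0],"hand":0.62},
  {"angular":[0,0,0],"linear":[0,0,0],"hand":0.4},
  {"angular":[0,0,0],"linear":[0,0,0],"hand":0.4},
  {"angular":[0,0,0],"linear":[0,0,0],"hand":0.4},
  {"angular":[0,0,0],"linear":[0,0,0],"hand":0.4},
])

```text
t: 8.28
position: [0.4597, -0.269, 0.1175]
orientation: [2.08, 2.354, -0.001]
ft_force: [-1.1, -1.1, 1.0]
grip_width: 0.0501
```

Request:
servo_tool([
  {"angular":[0,0,0],"linear":[0,0,0],"hand":0.4},
  {"angular":[0,0,0],"linear":[0.78,0,-0.8],"hand":0.4},
  {"angular":[0,0,0],"linear":[0.97,0,-0.67],"hand":0.4},
  {"angular":[0,0,0],"linear":[1.09,0,-0.46],"hand":0.4},
  {"angular":[0,0,0],"linear":[1.15,0,-0.23],"hand":0.4},
  {"angular":[0,0,0],"linear":[0,0,0],"hand":0.4},
  {"angular":[0,0,0],"linear":[0,0,0],"hand":0.4},
])

```text
t: 8.87
position: [0.4549, -0.2286, 0.1393]
orientation: [2.079, 2.355, 0.0]
ft_force: [-0.9, -0.2, 1.3]
grip_width: 0.046
```

Run:
```python
from t import *
st=manip.read_state();print(st['t'],st['grip_width'],loc(st['position']).round(4),st['ft_force'],go(wld(0,0,0)))
w=manip.grab_frame('wrist');a=manip.grab_frame('scene');b=manip.grab_frame('side')
for n,i in zip('wsd',(w,a,b)):cv2.imwrite(f'pics/{n}4.png',i)
f=lambda x,k:cv2.resize(x,None,fx=k,fy=k,interpolation=2)
cv2.imwrite('pics/c4.png',np.hstack([f(a[200:300,70:170],4),f(b[200:300,265:365],4)]))
```

```text
8.8667 0.0460368183811203 [ 0.0432 -0.002   0.1343] [-0.90784021 -0.23919076  1.31613897] [ 4.33 -0.2  13.43]
```

View pics/c4.png

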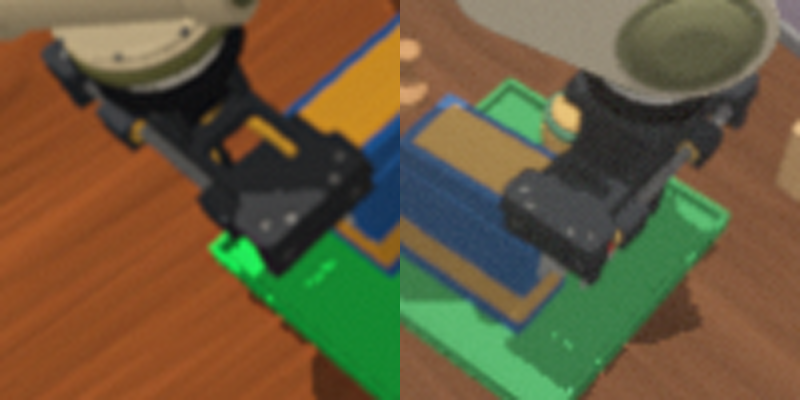

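Both fixed views are blocked by the gripper, so I'm checking the wrist picture.

View pics/w4.png

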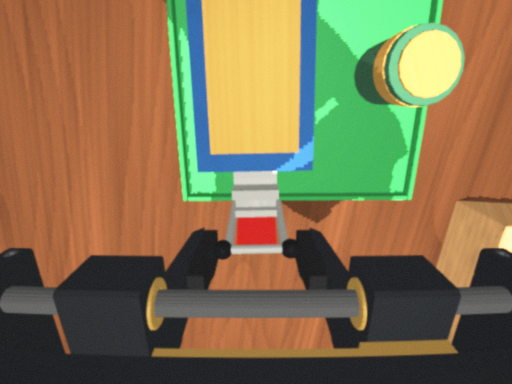

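The wrist view shows the beads at (223,249) and (289,248) held between the fingertips, with the red lever inside the loop at (257,231). I'm computing the bar's position.

Run:
```python
from t import *
W=cam('wrist')
for h in (.14,.145,.15):print(h,*[(loc(onz(W,p,h+.005))*1e3).round(1) for p in((223,249),(289,248),(257,245),(257,218))])
print(proj(W,Cc*0+manip.read_state()['position']))
```

```text
0.14 [ 45.   15.9 140. ] [ 44.4 -22.3 140. ] [ 42.4  -3.8 140. ] [ 25.5  -3.7 140. ]
0.145 [ 42.1  15.3 145. ] [ 41.5 -21.6 145. ] [ 39.6  -3.7 145. ] [ 23.3  -3.7 145. ]
0.15 [ 39.2  14.6 150. ] [ 38.6 -20.9 150. ] [ 36.8  -3.7 150. ] [ 21.1  -3.7 150. ]
[np.float64(253.95377195020404), np.float64(242.53311025883778)]
```

Request:
servo_tool([
  {"angular":[0,0,0],"linear":[0.4,0,-0.2],"hand":0.4},
  {"angular":[0,0,0],"linear":[0.6,0,-0.1],"hand":0.4},
  {"angular":[0,0,0],"linear":[0.6,0,0],"hand":0.4},
  {"angular":[0,0,0],"linear":[0.6,0,0.1],"hand":0.4},
  {"angular":[0,0,0],"linear":[0.4,0,0.1],"hand":0.4},
  {"angular":[0,0,0],"linear":[0,0,0],"hand":0.4},
  {"angular":[0,0,0],"linear":[0,0,0],"hand":0.4},
])

```text
t: 9.6
position: [0.4515, -0.2033, 0.1399]
orientation: [-2.08, -2.354, 0.0]
ft_force: [-1.3, -0.7, 0.1]
grip_width: 0.0461
```

Run:
```python
from t import *
st=manip.read_state();print(st['t'],st['grip_width'],(loc(st['position'])*1e3).round(1),st['ft_force'])
w=manip.grab_frame('wrist');cv2.imwrite('pics/w5.png',w);cv2.imwrite('pics/w5c.png',cv2.resize(w[120:300,130:390],None,fx=3,fy=3,interpolation=2))
```

```text
9.6 0.04605109424542739 [ 17.7  -1.7 134.9] [-1.33098625 -0.71434935  0.09023113]
```

View pics/w5c.png

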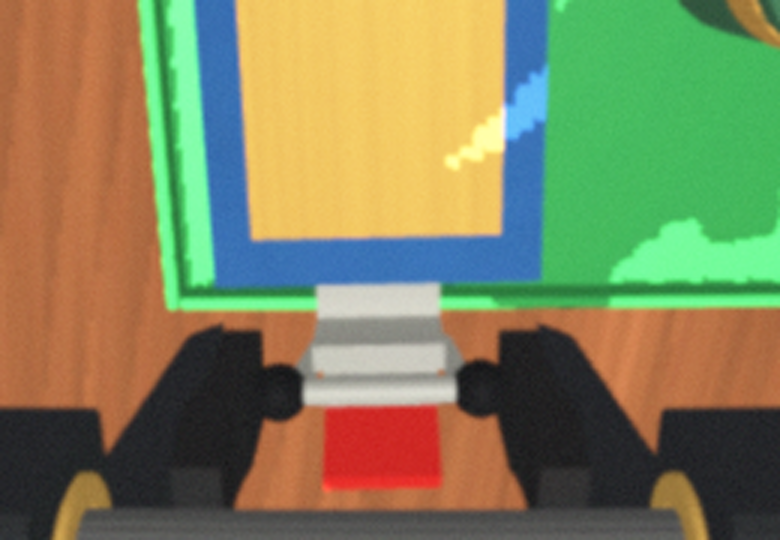

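The bar has now passed over the lever, which is red and outside it. The bar is at about (257,250), and the keeper lip at rows 235–245.

Run:
```python
from t import *
W=cam('wrist')
for h in (.137,.140,.143,.146):print('bar',h,*[(loc(onz(W,p,h+.005))*1e3).round(1) for p in((224,250.7),(290,249.3),(256.7,249.5))])
L=lambda y:(256,120+y/3)
for n,y,h in(('lip out',375,.133),('lip in',345,.133),('chan/back?',318,.147),('lidfront',282,.137),('red tip',488,.137),('backstop in?',283,.147)):print(n,(loc(onz(W,L(y),h+.005))*1e3).round(1))
print('X dir in wrist: seat at', proj(W,wld(.018,-.002,.129)))
```

```text
bar 0.137 [ 22.3  16.2 137. ] [ 21.3 -23.2 137. ] [ 21.4  -3.4 137. ]
bar 0.14 [ 20.5  15.8 140. ] [ 19.6 -22.8 140. ] [ 19.7  -3.4 140. ]
bar 0.143 [ 18.7  15.4 143. ] [ 17.9 -22.4 143. ] [ 17.9  -3.4 143. ]
bar 0.146 [ 17.  15. 146.] [ 16.1 -22.  146. ] [ 16.2  -3.3 146. ]
lip out [ 20.7  -2.9 133. ]
lip in [ 13.9  -2.9 133. ]
chan/back? [  1.3  -3.  147. ]
lidfront [ -1.5  -3.  137. ]
red tip [ 45.   -2.9 137. ]
backstop in? [ -5.5  -3.  147. ]
X dir in wrist: seat at [np.float64(254.47865169674026), np.float64(237.99659155424035)]
```

Request:
servo_tool([
  {"angular":[0,0,0],"linear":[0,0,0.2],"hand":0.4},
  {"angular":[0,0,0],"linear":[0,0,0.3],"hand":0.4},
  {"angular":[0,0,0],"linear":[0,0,0.3],"hand":0.4},
  {"angular":[0,0,0],"linear":[0,0,0.2],"hand":0.4},
  {"angular":[0,0,0],"linear":[0,0,0],"hand":0.4},
  {"angular":[0,0,0],"linear":[0,0,0],"hand":0.4},
])

```text
t: 10.15
position: [0.4516, -0.2035, 0.1294]
orientation: [-2.08, -2.353, -0.0]
ft_force: [0.1, -2.0, -1.9]
grip_width: 0.0461
```

Run:
```python
from t import *
st=manip.read_state();print(st['t'],st['grip_width'],(loc(st['position'])*1e3).round(1),st['ft_force'])
w=manip.grab_frame('wrist');cv2.imwrite('pics/w6.png',w)
W=cam('wrist');h=cv2.cvtColor(w,cv2.COLOR_BGR2HSV)
m=cv2.inRange(h,(0,180,120),(6,255,255))+cv2.inRange(h,(174,180,120),(180,255,255));m[:,:200]=0;m[:,320:]=0
print('red',cv2.boundingRect(m))
```

```text
10.15 0.04611412831645831 [ 17.9  -1.7 124.4] [ 0.05681843 -2.01338507 -1.87693548]
red (240, 265, 36, 25)
```

Request:
servo_tool([
  {"angular":[0,0,0],"linear":[0,0,0.2],"hand":0.4},
  {"angular":[0,0,0],"linear":[0,0,0.2],"hand":0.4},
  {"angular":[0,0,0],"linear":[0,0,0],"hand":0.4},
  {"angular":[0,0,0],"linear":[0,0,0],"hand":0.4},
])

```text
t: 10.53
position: [0.4516, -0.2035, 0.1256]
orientation: [-2.08, -2.354, -0.0]
ft_force: [0.1, -1.8, -2.5]
grip_width: 0.0463
```

Run:
```python
from t import *
st=manip.read_state();print(st['t'],st['grip_width'],(loc(st['position'])*1e3).round(1),st['ft_force'])
w=manip.grab_frame('wrist');cv2.imwrite('pics/w7.png',w);cv2.imwrite('pics/w7c.png',cv2.resize(w[120:300,130:390],None,fx=3,fy=3,interpolation=2))
print([(loc(onz(cam('wrist'),(257,r),.134))*1e3).round(1) for r in (240,250)])
```

```text
10.5333 0.04634966405425492 [ 17.9  -1.8 120.6] [ 0.0564004  -1.84773553 -2.46040784]
[array([ 11.7,  -3.6, 129. ]), array([ 18.1,  -3.6, 129. ])]
```

View pics/w7c.png

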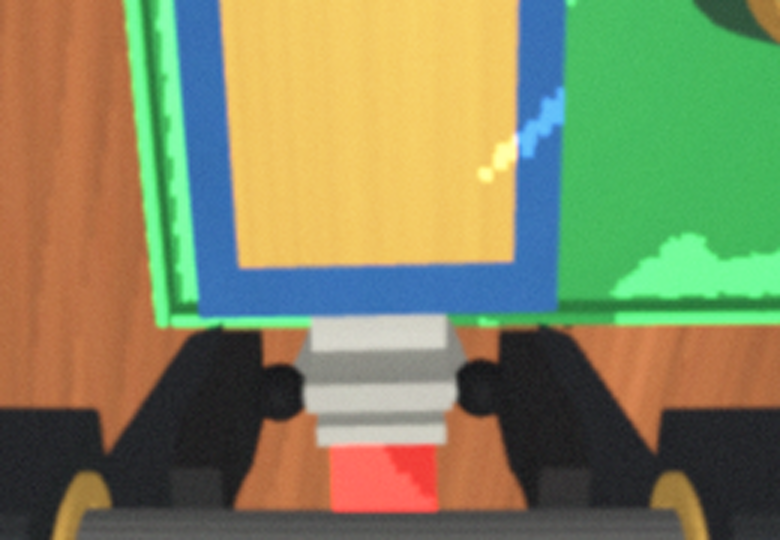

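The crop shows the bar (rows 385–412) seated between the keeper's backstop and its lip (425–445), so it's in the channel. I'm releasing, rising, moving outward, then tilting and closing the fingers.

Request:
servo_tool([
  {"angular":[0,0,0],"linear":[0,0,0],"hand":0.8},
  {"angular":[0,0,0],"linear":[0,0,0],"hand":1},
  {"angular":[0,0,0],"linear":[0,0,0],"hand":1},
  {"angular":[0,0,0],"linear":[0,0,0],"hand":1},
  {"angular":[0,0,0],"linear":[0,0,-1],"hand":1},
  {"angular":[0,0,0],"linear":[0,0,-2],"hand":1},
  {"angular":[0,0,0],"linear":[0,0,-2.5],"hand":1},
  {"angular":[0,0,0],"linear":[-1.5,0,-1],"hand":0.5},
  {"angular":[0,0,0],"linear":[-3,0,0],"hand":0},
  {"angular":[0,0,0],"linear":[-3,0,0],"hand":0},
  {"angular":[0,0,0],"linear":[-2,0,0],"hand":0},
  {"angular":[0,0,0],"linear":[0,0,0],"hand":0},
])

```text
t: 11.58
position: [0.4633, -0.3009, 0.1914]
orientation: [2.083, 2.35, -0.001]
ft_force: [-0.4, -0.6, -0.6]
grip_width: 0.0568
```

Request:
servo_tool([
  {"angular":[0,4,0],"linear":[0,0,0],"hand":0},
  {"angular":[0,6,0],"linear":[0,0,0],"hand":0},
  {"angular":[0,6,0],"linear":[0,0,0],"hand":0},
  {"angular":[0,6,0],"linear":[0,0,0],"hand":0},
  {"angular":[0,6,0],"linear":[0,0,0],"hand":0},
  {"angular":[0,6,0],"linear":[0,0,0],"hand":0},
  {"angular":[0,6,0],"linear":[0,0,0],"hand":0},
  {"angular":[0,5,0],"linear":[0,0,0],"hand":0},
  {"angular":[0,0,0],"linear":[0,0,0],"hand":0},
  {"angular":[0,0,0],"linear":[0,0,0],"hand":0},
])

```text
t: 12.42
position: [0.4633, -0.2976, 0.1906]
orientation: [-1.636, -1.851, -0.675]
ft_force: [-0.1, 0.8, 0.4]
grip_width: 0.0006
```

Run:
```python
from t import *
st=manip.read_state();R=Rot.from_rotvec(st['orientation']).as_matrix()
print(st['t'],st['grip_width'],(loc(st['position'])*1e3).round(1),st['ft_force'],np.round(st['joints'],2),'z',(R[:,2]).round(3),'x',R[:,0].round(3))
print(go(wld(.0534,-.002,.125)),go(wld(.0534,-.002,.108)))
a=manip.grab_frame('scene');b=manip.grab_frame('side');cv2.imwrite('pics/s8.png',a);cv2.imwrite('pics/d8.png',b)
f=lambda x,k:cv2.resize(x,None,fx=k,fy=k,interpolation=2)
cv2.imwrite('pics/c8.png',np.hstack([f(a[200:300,70:170],4),f(b[200:300,265:365],4)]))
```

```text
12.4167 0.0005918646566195943 [112.7  -1.9 185.6] [-0.05530446  0.83687329  0.43454934] [-0.94  0.75  1.13  0.38  1.96 -1.05] z [-0.087  0.701 -0.708] x [-0.087  0.703  0.706]
[-0.07  0.02  8.48] [-1.28  0.02  9.68]
```

View pics/c8.png

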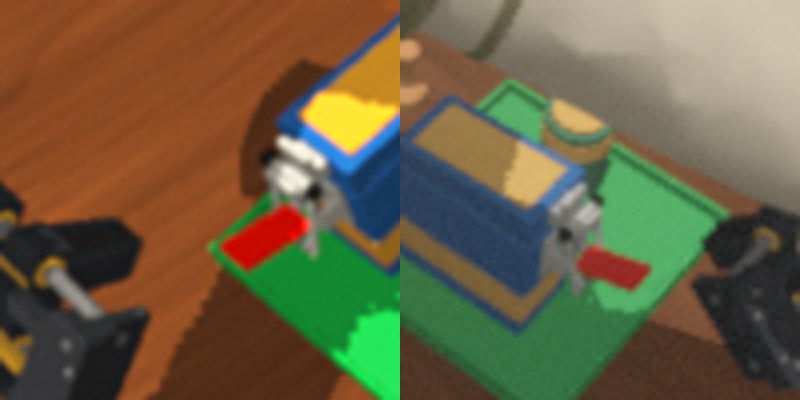

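The bail is hooked and the red lever sticks outward. I'm moving the closed fingers to just above the handle.

Request:
servo_tool([
  {"angular":[0,0,0],"linear":[0,0,2],"hand":0},
  {"angular":[0,0,0],"linear":[0,0,3],"hand":0},
  {"angular":[0,0,0],"linear":[0,0,2.5],"hand":0},
  {"angular":[0,0,0],"linear":[0,0,1],"hand":0},
  {"angular":[0,0,0],"linear":[-0.6,0,0.6],"hand":0},
  {"angular":[0,0,0],"linear":[-0.6,0,0.6],"hand":0},
  {"angular":[0,0,0],"linear":[-0.8,0,0.4],"hand":0},
  {"angular":[0,0,0],"linear":[-0.75,0,0.4],"hand":0},
  {"angular":[0,0,0],"linear":[0,0,0],"hand":0},
  {"angular":[0,0,0],"linear":[0,0,0],"hand":0},
])

```text
t: 13.35
position: [0.4566, -0.2442, 0.0968]
orientation: [-1.636, -1.85, -0.677]
ft_force: [0.2, -0.2, 1.3]
grip_width: 0.0008
```

Run:
```python
from t import *
st=manip.read_state()
print(st['t'],(loc(st['position'])*1e3).round(1),st['ft_force'],go(wld(.0585,-.002,.0913)),go(wld(.0572,-.002,.0758)))
f=lambda s,d:(lambda r:((loc(r[0])*1e3).round(1),np.round(r[1],4)))(tri([ray(cam('scene'),s),ray(cam('side'),d)]))
print('lever tip earlier',f((128.3,263.8),(325.8,268.8)))
```

```text
13.35 [58.9 -1.7 91.8] [ 0.16130193 -0.23642103  1.29779949] [-0.    0.03  0.06] [-1.01  0.03  1.25]
lever tip earlier (array([ 70.4,  -5.1, 110.2]), array([0.0003, 0.0003]))
```

Request:
servo_tool([
  {"angular":[0,0,0],"linear":[-0.5,0,0.6],"hand":0},
  {"angular":[0,0,0],"linear":[-0.5,0,0.6],"hand":0},
  {"angular":[0,0,0],"linear":[-0.3,0,0.75],"hand":0},
  {"angular":[0,0,0],"linear":[-0.25,0,0.75],"hand":0},
  {"angular":[0,0,0],"linear":[0,0,0.5],"hand":0},
  {"angular":[0,0,0],"linear":[0,0,0.5],"hand":0},
  {"angular":[0,0,0],"linear":[0,0,0],"hand":0},
  {"angular":[0,0,0],"linear":[0,0,0],"hand":0},
])

```text
t: 14.02
position: [0.4547, -0.2282, 0.06]
orientation: [-1.635, -1.85, -0.677]
ft_force: [0.5, 0.3, -0.4]
grip_width: 0.0002
```

Run:
```python
from t import *
st=manip.read_state()
print(st['t'],(loc(st['position'])*1e3).round(1),st['ft_force'],go(wld(.0435,-.002,.0532)))
```

```text
14.0167 [42.8 -1.8 55. ] [ 0.50512868  0.27763435 -0.40427956] [-0.18  0.02  0.08]
```

Request:
servo_tool([
  {"angular":[0,0,0],"linear":[0,0,0.2],"hand":0},
  {"angular":[0,0,0],"linear":[0,0,0.2],"hand":0},
  {"angular":[0,0,0],"linear":[0,0,0.1],"hand":0},
  {"angular":[0,0,0],"linear":[0,0,0],"hand":0},
  {"angular":[0,0,0],"linear":[0,0,0],"hand":0},
])

```text
t: 14.43
position: [0.4548, -0.2271, 0.0588]
orientation: [-1.638, -1.854, -0.677]
ft_force: [-2.6, -13.4, 17.9]
grip_width: 0.0005
```

There's a firm stop at about 22 N, so the lever is home. I'm retracting and checking.

Request:
servo_tool([
  {"angular":[0,0,0],"linear":[0,0,-1],"hand":0},
  {"angular":[0,0,0],"linear":[0,0,-2.5],"hand":0},
  {"angular":[0,0,0],"linear":[0,0,-3.5],"hand":0},
  {"angular":[0,0,0],"linear":[0,0,-3.5],"hand":0},
  {"angular":[0,0,0],"linear":[0,0,-3],"hand":0},
  {"angular":[0,0,0],"linear":[0,0,-1],"hand":0},
  {"angular":[0,0,0],"linear":[0,0,0],"hand":0},
  {"angular":[0,0,0],"linear":[0,0,0],"hand":0},
])

```text
t: 15.1
position: [0.4667, -0.3263, 0.1585]
orientation: [-1.635, -1.849, -0.677]
ft_force: [-0.6, -0.1, -0.1]
grip_width: 0.0008
```

Run:
```python
from t import *
st=manip.read_state();print(st['t'],(loc(st['position'])*1e3).round(1),st['ft_force'])
a=manip.grab_frame('scene');b=manip.grab_frame('side');cv2.imwrite('pics/s9.png',a);cv2.imwrite('pics/d9.png',b)
f=lambda x,k:cv2.resize(x,None,fx=k,fy=k,interpolation=2)
cv2.imwrite('pics/c9.png',np.hstack([f(a[200:300,70:170],4),f(b[200:300,265:365],4)]))
for n in('scene','side'):print(n,'lever tip q=0, bar',[np.round(proj(cam(n),wld(*v)),1) for v in((.0503,-.002,.038),(.018,-.002,.122))])
for n,p in(('s',a),('d',b)):
  o=cv2.imread(f'pics/{"scene" if n=="s" else "side"}0.png');print(n,'changed px at stamp/scoop/others', [int((cv2.absdiff(o,p).max(2)[y-8:y+8,x-8:x+8]>60).sum()) for x,y in (((241,222),(240,147),(333,142),(368,198),(316,255),(207,263)) if n=='s' else ((266,217),(176,220),(197,158),(253,152),(292,185),(310,235)))])
```

```text
15.1 [141.7  -1.7 153.5] [-0.56582717 -0.14187272 -0.1441234 ]
scene lever tip q=0, bar [array([141.8, 270.8]), array([143.1, 245.1])]
side lever tip q=0, bar [array([315.7, 280.2]), array([309.7, 256.3])]
s changed px at stamp/scoop/others [0, 0, 0, 0, 0, 0]
d changed px at stamp/scoop/others [101, 90, 16, 228, 231, 82]
```

View pics/c9.png

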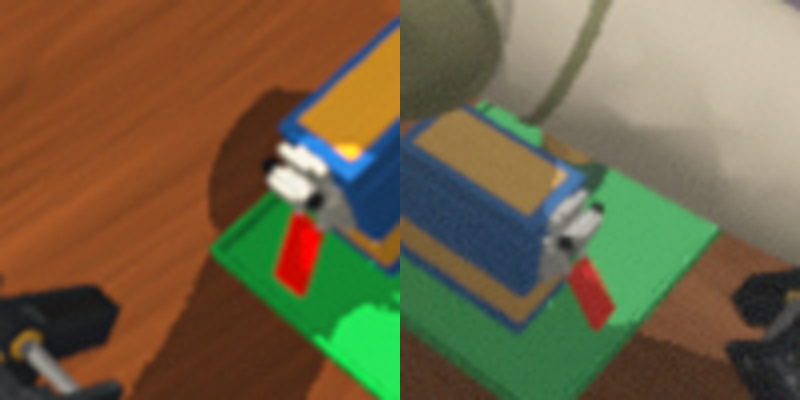

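```bash
python3 -c "
from bench import manip
print(manip.hand_in(), manip.read_state()['t'])"
```

```text
the job is handed in; nothing more can be done
the job is handed in; nothing more can be done
```

The tin is standing upright in the tray with its lid clamped shut, and I handed the job in at about 15 s on the robot's clock. I gripped it across its width, set it down clear of the green caddy, hooked the bail bar in the keeper's channel, then pressed the red lever down to its stop.

**Lever:** pressing met a firm stop at about 22 N. After I retracted, the tip stayed within about 1.5 px in both fixed views of where it should be at angle 0. The latch was holding with the arm about 9 cm clear.

**Bar and lid:** the wrist view before pressing showed the bar between the backstop and the lip. The last pictures show it still in the keeper with the lid down; I judged the lid by eye and did not measure it.

**Other objects:** the scene camera showed no change at the stamp, scoop, red and brass caddies, tape roll or green caddy. The same check from the side camera did show changes. I put these down to the arm and its shadow covering that view, but did not confirm it. I did not check the carton.

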